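Fold down the reader's loading stand and load a tube rack

ROBOT

A 6-joint arm with a two-finger parallel gripper is mounted at the origin on the work surface. World frame = base frame: x ahead of the robot, y to its left, z up, the work surface at z = 0. Lengths are in m, angles in rad, forces in N, time in s.
With the tool pointing down it reaches from about 0.275 to 0.85 m from the base axis. Payload 19 kg.
Tool frame: the origin (TCP) lies between the finger pads; the fingertips stand manip.tip_extent ahead of it and the grasp point (between the pads) lies 11 mm behind it (manip.tip_extent is the distance from the TCP to the fingertips, in m); z points along the fingers, y is the direction in which the jaws open and shut (so a half turn about z gives the same grasp; the last joint's range is limited). The gripper opens to 85 mm and grips with 20 to 120 N. Pads are 22 mm wide; open, the fingers measure 114 mm over their backs; the gripper's body (76 mm by 85 mm) begins 54 mm behind the grasp point. The pads swing forward as they close: fully open they stand 13 mm farther back than shut.
Start: joints at [1.08, 0.15, 1.437, -0, 1.554, -0.134], TCP at [0.201, 0.539, 0.239] pointing down, gripper open.
Joint ranges: [-2.8, 2.8], [-0.68, 2.1], [0.12, 2.68], [-1.39, 4.53], [0.16, 2.79], [-2.81, 2.81]. Speed limits (rad/s): [1.89, 1.89, 2.22, 3.01, 3.01, 3.01].

INTERFACE

Orientations are given as a 3x3 rotation matrix whose columns are the frame's x, y, z axes.
In Python, from station import manip, vision, job gives the robot as it stands.
- The arm moves only by the tool arm_command, never from a script. Its argument "plan" is a list of rows, each a list of 7 numbers: the shift along the tool's x, y, z in m, then the turn, a rotation vector about the tool's x, y, z in rad, then the opening, from 0 (shut) to 1 (fully open). In form: [[x, y, z, wx, wy, wz, gripper], ...]. A call has 1 to 20 rows; each row shifts and turns the commanded pose from where the row before left it, along the tool's axes as they then stand; what a row does not reach is not made up. A row lasts 1/10 s, in which the tool goes at most 50 mm and 8.59 degrees, less where a joint would pass 70% of its speed; a pose out of reach is approached as far as the arm can. A call with a gripper value outside its range is refused whole. The fingers move at their own pace and stop on an object; "newtons" is the grip in N (left out, the last holds). Time passes only in rows, so rows that do not move let the fingers close. It gives the time, the measured TCP pose, the force and the opening at its end, in the units of the state.
- manip.state(): the state, without advancing time (a new reading comes with each control period).
- vision.camera(name): name is "scene" or "top" or "wrist"; returns (picture, depth): 384x512x3 uint8, red, green, blue; 384x512 float32, m along the optical axis (not along the pixel's ray), 0 where there is no reading.
- vision.camera_info(name): a dict with "vfov" (degrees; the focal length in pixels is half the picture's height over the tangent of half this angle, whatever the lens; pixels are square), "cx", "cy" (the principal point, pixels), "R" (3x3) and "t" (3): a world point X has camera coordinates R X + t. Camera axes: x right, y down, z forward; pixel columns grow to the right and rows downward; lengths in m; the calibration is good to about 2 mm. A picture is of the moment at which its call begins: read the wrist's pose just before it. camera_info takes no time and is no camera call; for the wrist camera it gives the pose at the moment of the call.
- job.job_done(): hands the job in, once; it reports no verdict.
The state is a dict: "t": time; "joint_positions": joint angles; "joint_velocities": joint speeds; "joint_torque": joint torques, N m; "eef_pos": TCP position; "tool_rot": TCP orientation; "force": force on the tool from outside, world axes, zero at the start; "torque": the same for the moment, N m; "width": finger opening in m.
Only numpy, scipy, OpenCV 4.12 (cv2) and the standard library are available. Lean on these libraries where they do the work, as an engineer would, in place of code of your own. Each camera call takes 0.05 s, during which the arm holds its last target. There are 200 camera calls.

TASK

Fold the rack reader's sprung loading stand down towards you until it snaps over to its level stop, then press down on its tray with about 12 N for a second to be sure that it holds. Then, keeping it upright, set the small-tube rack gently down flat on the middle of the tray, its long side along the front of the reader, and let go of it. Never push on the reader or its stand with more than 20 N, and leave everything else on the bench where it is.

Things in the scene. Friction and masses are not known exactly. Their poses are not given: they have to be found in the camera images.
- reader: Low grey bench instrument, fixed. Origin on the bench below the middle of the stand's hinge line; front faces its -x, z up. Housing x 55 to 220, 260 wide (y), 185 mm high. The folded-up stand sits between two cheeks (inner faces y +-95, 175 high). Behind it is a finger well, open at the top: x 0 to 55, floor at height 90.
- stand (a joint): Angle of the fold-down stand: 0 = folded up, upright; 1.571 = down, level, on its rigid stop. Two springs pull it to the nearer stop; it goes over centre at about 0.65 to 0.75 and then snaps down by itself. Folded up, about 8 N near the free edge start it (more nearer the hinge), less and less towards the centre.
- stand_hinge (a point): Middle of the stand's hinge line, 50 mm above the bench. The line runs along the reader's y. Axes as the reader's.
- stand_edge (a point): Middle of the free edge, on the tray face. The stand is a plate 150 wide (y), 130 from hinge line to free edge, 10 thick. Folded up, the tray face looks into the well (x = 0 of the reader) and the edge is 180 above the bench. A lip 7 high, 6 thick runs along the edge on the tray face, to hook with a finger from the well. Axes turn with it: x = tray face's normal, z = hinge to edge.
- stand_mid (a point): Middle of the tray, on the tray face, 62 mm from the hinge line, axes as stand_edge (x points up when the stand is down). With the stand down the tray face is level, 50 mm above the bench; inside the lip and the side ribs (4 high) it is 124 x 140 mm.
- rack_centre (a point): Centre of the small-tube rack, half-way up: a white solid-sided block 50 (its x) x 104 (its y) x 42 mm high, loose, 0.18 to 0.35 kg, with 3 x 6 small tubes capped in it that stand 10 mm above it (top at 52). It stands on the bench, left or right of the reader's front.
- tip_box: Pipette tip box, 85 x 122 x 65 mm, grey with a clear lid; bystander on the other side. Origin: centre of its underside.
- big_rack: Rack with 3 x 3 large tubes, 85 x 85 x 115 mm; bystander. Origin: centre of its underside.
- bottle: White reagent bottle, 60 mm across, 140 high; bystander. Origin: centre of its underside.
- beaker: Glass beaker, 72 mm across, 95 high; bystander. Origin: centre of its underside.
- marker: Marker pen lying on the bench, 135 mm long, 15 thick; bystander. Origin: its underside at mid-length.
Mind the look-alikes: they are no part of the job. Leave any pink look-alike of the part that bears rack_centre alone.

How it is judged:
By the outcome, as a careful person would: the job done as asked, in the order asked, and still so for the second after the job is handed in, with the robot touching nothing.
It also fails if it takes over 72 s, if anything falls off the work surface, if the arm or the gripper's body presses on something with over 40 N, if the wrist force passes 120 N, or if a joint passes its speed limit or range.

## Working session

There is one attempt and no reset: what is moved stays moved. The work goes in short steps, Python scripts to look and compute and a tool call to move; the robot and the scene stay as the last step left them, time stands still between calls to the robot, and variables do not carry over. Pictures are saved under pics/ and viewed, about 8 in all and at most 12, crops included, and the job is handed in when it is done.

Besides the shell and the picture viewer there is one more tool, called after "Emit:" by a JSON object that holds its "op" and its "data", one argument or row to a line. arm_command: Moves the arm, as the interface text tells. Its arguments: {"type":"object","properties":{"plan":{"type":"array","items":{"type":"array","items":{"type":"number"}}},"newtons":{"type":"number"}},"required":["plan"]}

```bash
mkdir -p pics; cat > h.py <<'E'
import numpy as np, cv2
from station import manip, vision, job
def snap(name,fn):
    info=vision.camera_info(name); p,d=vision.camera(name)
    cv2.imwrite(f'pics/{fn}.png',p[:,:,::-1]); np.savez(f'pics/{fn}.npz',d=d,p=p,**{k:np.array(v) for k,v in info.items()})
    return p,d,info
def load(fn): return np.load(f'pics/{fn}.npz')
def world(z,u,v,dep=None):
    d=z['d']; f=d.shape[0]/2/np.tan(np.radians(float(z['vfov']))/2)
    D=d[int(v),int(u)] if dep is None else dep
    c=np.array([(u-z['cx'])/f*D,(v-z['cy'])/f*D,D]); return z['R'].T@(c-z['t'])
def cloud(z):
    d=z['d']; f=d.shape[0]/2/np.tan(np.radians(float(z['vfov']))/2)
    v,u=np.mgrid[:d.shape[0],:d.shape[1]]
    c=np.stack([(u-z['cx'])/f*d,(v-z['cy'])/f*d,d],-1); return (c-z['t'])@z['R']
E
python3 - <<'E'
from h import *
a=snap('scene','s0')[0];b=snap('top','t0')[0]
print(manip.tip_extent,manip.state())
E
```

```text
0.008 {'t': 0.1, 'joint_positions': array([ 1.07997737e+00,  1.50974001e-01,  1.43790422e+00,  4.21961408e-05,
        1.55381306e+00, -1.33983451e-01]), 'joint_velocities': array([ 0.00094892, -0.00281081, -0.00250606,  0.00142652, -0.00166372,
       -0.00119823]), 'joint_torque': array([ 2.31376298e-04, -7.14364600e+01, -5.71798074e+01, -3.25601741e-04,
        6.98329968e-03, -1.14013440e-04]), 'eef_pos': array([0.20075953, 0.53860924, 0.23874542]), 'tool_rot': array([[-9.37006594e-01,  3.49311228e-01, -5.55045524e-04],
       [ 3.49311618e-01,  9.37006133e-01, -9.49044971e-04],
       [ 1.88568995e-04, -1.08314525e-03, -9.99999396e-01]]), 'force': array([0.27259937, 0.06624655, 0.13373287]), 'torque': array([-0.01332719, -0.00442763,  0.02503327]), 'width': 0.08560955203887666}
```

View pics/s0.png

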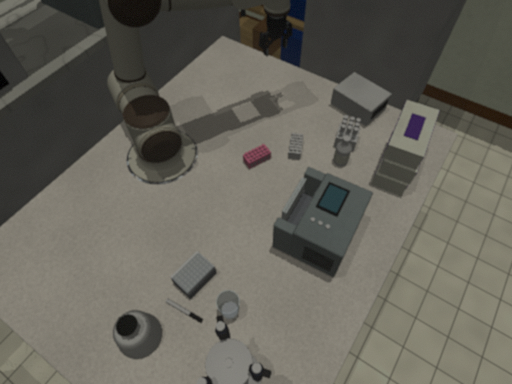

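View pics/t0.png

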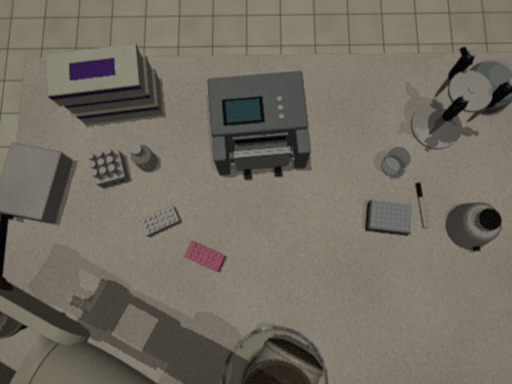

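Scene: the reader is at top(258,120), with its stand at (262,155). Candidates for the rack are the white small-tube block at top(160,221), the pink look-alike at (205,256), the tip box at (388,217) and the big rack at (109,168). By the description it is the white one at (160,221). I'll check it in one crop and measure.

```bash
python3 - <<'E'
from h import *
z=load('t0'); im=z['p'][60:275,130:325,::-1]
cv2.imwrite('pics/t0c.png',cv2.resize(im,None,fx=2.75,fy=2.75,interpolation=cv2.INTER_CUBIC))
P=cloud(z); X,Y,Z=P[...,0],P[...,1],P[...,2]
print('bench z',Z[300,120:140].mean(), world(z,340,280))
def rect(m,n):
    q=P[m][:,:2].astype(np.float32); r=cv2.minAreaRect(q*1000); print(n,len(q),r,cv2.boxPoints(r).round(0).tolist())
u=np.arange(512)[None,:]+0*Z; v=np.arange(384)[:,None]+0*Z
box=lambda a,b,c,d:(u>a)&(u<b)&(v>c)&(v<d)
m=box(205,312,60,180)&(Z>.165)&(Z<.20); rect(m,'reader>165')
m=box(205,312,60,180)&(Z>.181)&(Z<.20); rect(m,'reader housing')
m=box(135,185,200,245)&(Z>.03); rect(m,'rack'); print(np.percentile(Z[m],[5,25,50,75,95]))
m=box(180,230,237,275)&(Z>.03); rect(m,'pink')
for r in range(130,182,3): print(r,[(P[r,c]*1000).round().astype(int).tolist() for c in (220,262,300)])
E
```

```text
bench z 0.07017194762538818 [ 0.27043632 -0.18846153  0.00305071]
reader>165 6748 ((703.7427978515625, 39.1781005859375), (233.63587951660156, 259.8764953613281), 4.73842191696167) [[577.0, 159.0], [598.0, -100.0], [831.0, -81.0], [809.0, 178.0]]
reader housing 5361 ((703.5657958984375, 39.304779052734375), (230.9098358154297, 258.8826599121094), 4.7935285568237305) [[578.0, 159.0], [599.0, -99.0], [829.0, -80.0], [808.0, 178.0]]
rack 673 ((372.0740661621094, 186.94757080078125), (416.4393615722656, 108.13883209228516), 64.07572937011719) [[232.0, 23.0], [330.0, -24.0], [512.0, 351.0], [414.0, 398.0]]
[0.03707376 0.04123689 0.04491407 0.0517847  0.05606432]
pink 673 ((307.8138427734375, 127.91277313232422), (252.99227905273438, 49.942447662353516), 65.38043212890625) [[232.0, 23.0], [278.0, 3.0], [383.0, 233.0], [338.0, 253.0]]
130 [[660, 141, 184], [658, 29, 186], [662, -72, 172]]
133 [[651, 141, 185], [656, 29, 168], [652, -72, 175]]
136 [[647, 142, 171], [653, 30, 152], [644, -72, 175]]
139 [[637, 141, 176], [652, 30, 128], [635, -71, 178]]
142 [[630, 142, 173], [656, 30, 89], [626, -71, 179]]
145 [[621, 141, 174], [647, 30, 88], [619, -71, 174]]
148 [[614, 141, 172], [639, 30, 88], [611, -71, 174]]
151 [[605, 141, 175], [602, 30, 181], [600, -70, 182]]
154 [[595, 141, 179], [594, 30, 179], [597, -71, 165]]
157 [[587, 141, 179], [590, 30, 163], [596, -73, 139]]
160 [[580, 141, 172], [591, 30, 133], [597, -75, 108]]
163 [[579, 143, 150], [591, 30, 101], [597, -78, 74]]
166 [[580, 146, 115], [590, 31, 73], [596, -80, 46]]
169 [[579, 149, 84], [600, 31, -1], [598, -82, 5]]
172 [[578, 152, 55], [592, 31, -4], [590, -83, 1]]
175 [[579, 156, 15], [581, 31, 1], [580, -82, 3]]
178 [[574, 157, -1], [571, 31, 5], [571, -82, 2]]
181 [[564, 157, 3], [564, 31, -4], [561, -82, 5]]
```

View pics/t0c.png

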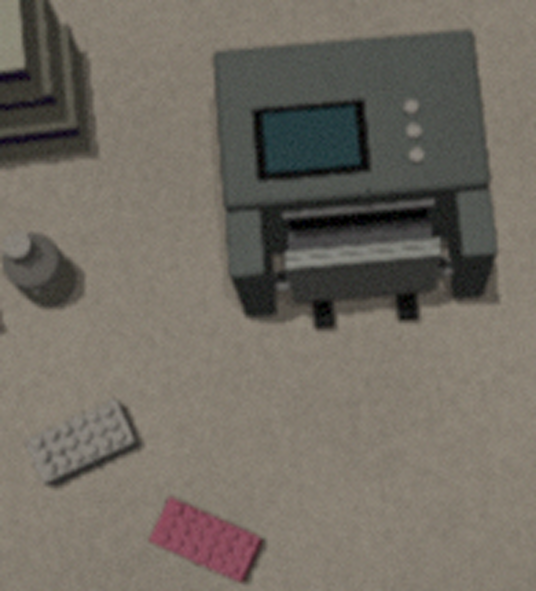

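The crop confirms it. The white block with 3x6 caps is at crop(84,441) and is the rack; the pink one at (207,538) is the decoy. The stand's lip is at crop(360,255). The reader fit gives yaw 4.74° and origin about (599,31) mm. Next I'll measure the rack and work out the first move.

```bash
cat >> h.py <<'E'
O=np.array([.5993,.0308]); YAW=np.radians(4.74)
def rd(x,y):
    c,s=np.cos(YAW),np.sin(YAW); return O+[c*x-s*y,s*x+c*y]
def go(target,xyaw_deg=None):
    """shift in tool axes (after turning about tool z) and the turn needed"""
    s=manip.state(); R=np.array(s['tool_rot']); p=np.array(s['eef_pos'])
    w=0
    if xyaw_deg is not None:
        cur=np.degrees(np.arctan2(R[1,0],R[0,0])); w=-((xyaw_deg-cur+180)%360-180)
        a=np.radians(xyaw_deg); R=np.array([[np.cos(a),np.sin(a),0],[np.sin(a),-np.cos(a),0],[0,0,-1]])
    print('t',s['t'],'pos',p.round(4),'turn tool z rad',np.radians(w).round(4),'shift',(R.T@(np.array(target)-p)).round(4),'F',s['force'].round(2),'w',round(s['width'],4),'q6',s['joint_positions'][5].round(3))
E
python3 - <<'E'
from h import *
z=load('t0'); P=cloud(z)
p=z['p'].astype(int)
Z=P[...,2]; X,Y=P[...,0],P[...,1]
v,u=np.mgrid[:384,:512]
m=((Z>.03)&(Z<.065)&(u>138)&(u<183)&(v>203)&(v<240))
m&=(np.abs(Y)>.1)
n,l,st,_=cv2.connectedComponentsWithStats(m.astype(np.uint8))
k=1+st[1:,4].argmax(); m=l==k
q=P[m][:,:2]; r=cv2.minAreaRect((q*1000).astype(np.float32)); print(m.sum(),r,cv2.boxPoints(r).round().tolist(),q.mean(0),Z[m].mean())
c=np.cov(q.T); w,V=np.linalg.eigh(c); print('long axis',V[:,1],np.degrees(np.arctan2(V[1,1],V[0,1])))
go([*rd(31,0),.26],184.74)
E
```

```text
664 ((441.14093017578125, 326.6014099121094), (52.60952377319336, 104.1866226196289), 25.336191177368164) [[395.0, 362.0], [440.0, 268.0], [487.0, 291.0], [443.0, 385.0]] [0.43959697 0.32480021] 0.04595252974530953
long axis [-0.41357926  0.91046812] 114.42987734112084
t 0.1 pos [0.2008 0.5386 0.2387] turn tool z rad -0.4396 shift [-3.13552e+01 -5.39000e-01 -2.13000e-02] F [0.27 0.07 0.13] w 0.0856 q6 -0.134
```

Emit:
{"op": "arm_command", "data": {
  "plan": [
    [0, 0, -0.007, 0, 0, -0.1465, 0],
    [0, 0, -0.007, 0, 0, -0.1465, 0],
    [0, 0, -0.007, 0, 0, -0.1465, 0],
    [-0.0227, -0.0317, 0, 0, 0, 0, 0],
    [-0.0227, -0.0317, 0, 0, 0, 0, 0],
    [-0.0227, -0.0317, 0, 0, 0, 0, 0],
    [-0.0227, -0.0317, 0, 0, 0, 0, 0],
    [-0.0227, -0.0317, 0, 0, 0, 0, 0],
    [-0.0227, -0.0317, 0, 0, 0, 0, 0],
    [-0.0227, -0.0317, 0, 0, 0, 0, 0],
    [-0.0227, -0.0317, 0, 0, 0, 0, 0],
    [-0.0227, -0.0317, 0, 0, 0, 0, 0],
    [-0.0227, -0.0317, 0, 0, 0, 0, 0],
    [-0.0227, -0.0317, 0, 0, 0, 0, 0],
    [-0.0227, -0.0317, 0, 0, 0, 0, 0],
    [-0.0227, -0.0317, 0, 0, 0, 0, 0],
    [-0.0227, -0.0317, 0, 0, 0, 0, 0],
    [-0.0227, -0.0317, 0, 0, 0, 0, 0],
    [-0.0227, -0.0317, 0, 0, 0, 0, 0],
    [-0.0227, -0.0317, 0, 0, 0, 0, 0]
  ]
}}

```text
t: 2.1
eef_pos: [0.6307, 0.0322, 0.2599]
tool_rot: [[-0.997, -0.082, -0.001], [-0.082, 0.997, -0.0], [0.001, 0.0, -1.0]]
force: [0.7, 0.7, 0.6]
width: -0.0001
```

```bash
python3 - <<'E'
from h import *
p,d,i=snap('wrist','w1')
z=load('w1');P=cloud(z)
cv2.imwrite('pics/w1.png',p[:,:,::-1])
go([*rd(.031,0),.163],184.74)
c,s=np.cos(YAW),np.sin(YAW)
q=P.reshape(-1,3); D=q[:,:2]-O; xr=c*D[:,0]+s*D[:,1]; yr=-s*D[:,0]+c*D[:,1]
ok=(d.ravel()>0)
for y in (-.05,0.05):
  print(y,[(a*5,round(float(np.median(q[k,2])),3)) for a in range(-6,16) for k in [ok&(abs(yr-y)<.006)&(abs(xr-a*.005)<.0025)] if k.sum()>3])
for x in (.03,):
  print('x30',[(a*5,round(float(np.median(q[k,2])),3)) for a in list(range(-24,-12))+list(range(12,24)) for k in [ok&(abs(xr-x)<.006)&(abs(yr-a*.005)<.0025)] if k.sum()>3])
E
```

```text
t 2.15 pos [0.6333 0.0279 0.2589] turn tool z rad -0.0028 shift [0.0027 0.0057 0.0959] F [ 0.93 -5.09 -0.9 ] w -0.0003 q6 -1.727
-0.05 [(-30, 0.036), (-25, 0.04), (-20, 0.041), (-15, 0.041), (-10, 0.141), (-5, 0.181), (0, 0.181), (5, 0.181), (15, 0.342), (20, 0.337), (25, 0.34), (30, 0.091), (35, 0.091), (40, 0.09), (45, 0.091), (50, 0.131), (55, 0.164), (60, 0.185), (65, 0.186), (70, 0.186), (75, 0.186)]
0.05 [(-30, 0.036), (-25, 0.04), (-20, 0.04), (-15, 0.04), (-10, 0.145), (-5, 0.181), (0, 0.18), (5, 0.181), (15, 0.341), (20, 0.339), (25, 0.34), (30, 0.091), (35, 0.091), (40, 0.091), (45, 0.091), (50, 0.129), (55, 0.159), (60, 0.185), (65, 0.186), (70, 0.186), (75, 0.186)]
x30 [(-120, 0.176), (-115, 0.176), (-110, 0.176), (-105, 0.176), (-100, 0.174), (-95, 0.133), (-75, 0.091), (-70, 0.091), (-65, 0.091), (60, 0.091), (65, 0.091), (70, 0.09), (90, 0.135), (95, 0.145), (100, 0.176), (105, 0.176), (110, 0.176), (115, 0.176)]
```

View pics/w1.png

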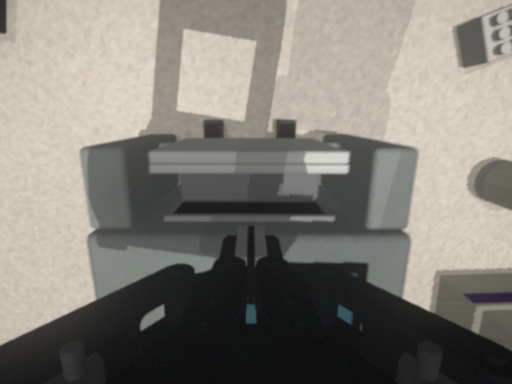

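The wrist view shows the lip bar at rows 150–172, the well behind it, and both cheeks. The depth profile in the reader frame matches the description: lip to x=7, housing from 55, well floor at 90 mm. Going down into the well.

Emit:
{"op": "arm_command", "data": {
  "plan": [
    [0, 0, 0, 0, 0, 0, 0],
    [0, 0, 0.012, 0, 0, 0, 0],
    [0, 0, 0.012, 0, 0, 0, 0],
    [0, 0, 0.012, 0, 0, 0, 0],
    [0, 0, 0.012, 0, 0, 0, 0],
    [0, 0, 0.012, 0, 0, 0, 0],
    [0, 0, 0.012, 0, 0, 0, 0],
    [0, 0, 0.012, 0, 0, 0, 0],
    [0, 0, 0.009, 0, 0, 0, 0],
    [0, 0, 0.004, 0, 0, 0, 0],
    [0, 0, 0, 0, 0, 0, 0],
    [0, 0, 0, 0, 0, 0, 0]
  ]
}}

```text
t: 3.35
eef_pos: [0.6301, 0.0335, 0.1637]
tool_rot: [[-0.997, -0.083, 0.001], [-0.083, 0.997, -0.0], [-0.001, -0.0, -1.0]]
force: [0.3, -0.0, 0.2]
width: -0.0001
```

Emit:
{"op": "arm_command", "data": {
  "plan": [
    [0.004, 0, 0, 0, 0, 0, 0],
    [0.004, 0, 0, 0, 0, 0, 0],
    [0.002, 0, 0, 0, 0, 0, 0],
    [0.001, 0, 0, 0, 0, 0, 0],
    [0.001, 0, 0, 0, 0, 0, 0],
    [0.001, 0, 0, 0, 0, 0, 0],
    [0.001, 0, 0, 0, 0, 0, 0],
    [0, 0, 0, 0, 0, 0, 0]
  ]
}}

```text
t: 4.15
eef_pos: [0.6167, 0.0325, 0.1636]
tool_rot: [[-0.997, -0.083, 0.002], [-0.083, 0.997, 0.0], [-0.002, -0.0, -1.0]]
force: [8.2, 1.3, -1.2]
width: -0.0001
```

Emit:
{"op": "arm_command", "data": {
  "plan": [
    [0.001, 0, 0, 0, 0, 0, 0],
    [0.001, 0, 0, 0, 0, 0, 0],
    [0.001, 0, 0, 0, 0, 0, 0],
    [0.002, 0, 0, 0, 0, 0, 0],
    [0.002, 0, 0, 0, 0, 0, 0],
    [0.002, 0, 0, 0, 0, 0, 0],
    [0.002, 0, 0, 0, 0, 0, 0],
    [0.002, 0, 0, 0, 0, 0, 0]
  ]
}}

```text
t: 4.95
eef_pos: [0.6037, 0.0314, 0.1635]
tool_rot: [[-0.997, -0.083, 0.002], [-0.083, 0.997, 0.0], [-0.002, -0.0, -1.0]]
force: [7.3, 1.2, -1.5]
width: -0.0001
```

Moving well at about 7 N. Continuing.

Emit:
{"op": "arm_command", "data": {
  "plan": [
    [0.003, 0, 0, 0, 0, 0, 0],
    [0.003, 0, 0, 0, 0, 0, 0],
    [0.003, 0, 0, 0, 0, 0, 0],
    [0.003, 0, 0, 0, 0, 0, 0],
    [0.003, 0, 0, 0, 0, 0, 0],
    [0.003, 0, 0, 0, 0, 0, 0],
    [0.003, 0, 0, 0, 0, 0, 0],
    [0.003, 0, 0, 0, 0, 0, 0],
    [0.003, 0, 0, 0, 0, 0, 0],
    [0.003, 0, 0, 0, 0, 0, 0],
    [0.003, 0, 0, 0, 0, 0, 0],
    [0.003, 0, 0, 0, 0, 0, 0],
    [0.003, 0, 0, 0, 0, 0, 0]
  ]
}}

```text
t: 6.25
eef_pos: [0.5645, 0.0281, 0.1632]
tool_rot: [[-0.997, -0.083, 0.001], [-0.083, 0.997, 0.0], [-0.001, -0.0, -1.0]]
force: [5.1, 0.9, -3.6]
width: 0.0003
```

Emit:
{"op": "arm_command", "data": {
  "plan": [
    [0.003, 0, 0.001, 0, 0, 0, 0],
    [0.003, 0, 0.001, 0, 0, 0, 0],
    [0.003, 0, 0.002, 0, 0, 0, 0],
    [0.003, 0, 0.002, 0, 0, 0, 0],
    [0.003, 0, 0.002, 0, 0, 0, 0],
    [0.003, 0, 0.002, 0, 0, 0, 0],
    [0.003, 0, 0.002, 0, 0, 0, 0],
    [0.003, 0, 0.002, 0, 0, 0, 0],
    [0.003, 0, 0.002, 0, 0, 0, 0],
    [0.003, 0, 0.002, 0, 0, 0, 0]
  ]
}}

```text
t: 7.25
eef_pos: [0.5339, 0.0256, 0.145]
tool_rot: [[-0.997, -0.083, -0.0], [-0.083, 0.997, -0.0], [0.0, -0.0, -1.0]]
force: [-0.5, -0.9, -0.0]
width: 0.0004
```

```bash
cat >> h.py <<'E'
def prof(fn,axis,at,rng,w=.006):
    z=load(fn);P=cloud(z).reshape(-1,3);ok=z['d'].ravel()>0
    c,s=np.cos(YAW),np.sin(YAW); D=P[:,:2]-O; xy=[c*D[:,0]+s*D[:,1],-s*D[:,0]+c*D[:,1]]
    a=xy[0] if axis=='x' else xy[1]; b=xy[1] if axis=='x' else xy[0]
    print(axis,at,[(r,int(np.median(P[k,2])*1000)) for r in rng for k in [ok&(abs(b-at)<w)&(abs(a-r/1000)<.0025)] if k.sum()>2])
E
python3 - <<'E'
from h import *
snap('wrist','w2'); snap('top','t2')
for f in ('w2','t2'):
  for y in (-.055,0,.055): prof(f,'x',y,range(-150,20,5))
go([*rd(-.062,0),.066],184.74)
E
```

```text
x -0.055 [(-150, 0), (-145, 0), (-140, 0), (-135, 0), (-130, 0), (-125, 0), (-120, 0), (-115, 0), (-110, 0), (-105, 0), (-100, 0), (-95, 140), (-90, 143), (-85, 148), (-80, 222), (-75, 227), (-70, 126), (-65, 120), (-60, 114), (-55, 111), (-50, 105), (-45, 100), (-40, 94), (-35, 89), (-30, 83), (-25, 78), (-20, 72), (-15, 67)]
x 0 [(-150, 0), (-145, 0), (-140, 0), (-135, 0), (-130, 0), (-125, 0), (-120, 0), (-115, 0), (-110, 0), (-105, 0), (-100, 0), (-95, 140), (-90, 143), (-85, 204), (-80, 208), (-75, 219), (-70, 176), (-65, 183), (-60, 184), (-55, 175), (5, 90), (10, 90), (15, 90)]
x 0.055 [(-150, 0), (-145, 0), (-140, 0), (-135, 0), (-130, 0), (-125, 0), (-120, 0), (-115, 0), (-110, 0), (-105, 0), (-100, 0), (-95, 140), (-90, 143), (-85, 148), (-80, 223), (-75, 227), (-70, 126), (-65, 120), (-60, 114), (-55, 110), (-50, 105), (-45, 100), (-40, 95), (-35, 89), (-30, 84), (-25, 78), (-20, 72), (-15, 67)]
x -0.055 [(-150, 528), (-145, 529), (-140, 527), (-135, 528), (-130, 525), (-125, 525), (-120, 524), (-115, 523), (-110, 522), (-105, 521), (-100, 521), (-95, 520), (-90, 518), (-85, 517), (-80, 516), (-75, 516), (-70, 513), (-65, 512), (-60, 509), (-55, 509), (-50, 508), (-45, 504), (-40, 501), (-35, 494), (-30, 487)]
x 0 [(-120, 463), (-115, 467), (-110, 386), (-105, 491), (-100, 496), (-95, 497), (-90, 324), (-85, 504), (-80, 507), (-75, 332), (-70, 509), (-65, 511), (-60, 510), (-55, 509), (-50, 508), (-45, 506), (-40, 505), (-35, 501), (-30, 496), (-25, 492)]
x 0.055 [(-110, 461), (-105, 473), (-100, 485), (-95, 490), (-90, 482), (-85, 475), (-80, 480), (-75, 229), (-70, 233), (-65, 238), (-60, 488), (-55, 358), (-50, 514), (-45, 512), (-40, 513), (-35, 512), (-30, 508), (-25, 506), (-20, 502), (-15, 499), (-10, 493), (-5, 483)]
t 7.35 pos [0.5338 0.0256 0.145 ] turn tool z rad -0.0 shift [-0.0037 -0.0002  0.079 ] F [ 0.26 -0.88  0.47] w 0.0001 q6 -1.75
```

Stand is at about 0.75 rad, balanced near centre. I'll keep pushing.

Emit:
{"op": "arm_command", "data": {
  "plan": [
    [0.003, 0, 0.003, 0, 0, 0, 0],
    [0.003, 0, 0.003, 0, 0, 0, 0],
    [0.003, 0, 0.003, 0, 0, 0, 0],
    [0.003, 0, 0.003, 0, 0, 0, 0],
    [0.001, 0, 0.003, 0, 0, 0, 0],
    [0, 0, 0, 0, 0, 0, 0],
    [0, 0, 0, 0, 0, 0, 0],
    [0, 0, 0, 0, 0, 0, 0]
  ]
}}

```text
t: 8.15
eef_pos: [0.5215, 0.0245, 0.1304]
tool_rot: [[-0.997, -0.083, 0.0], [-0.083, 0.997, -0.0], [-0.0, -0.0, -1.0]]
force: [0.2, -0.2, -0.8]
width: -0.0001
```

```bash
python3 - <<'E'
from h import *
snap('wrist','w3')
for y in (-.055,.055): prof('w3','x',y,range(-150,20,5))
prof('w3','y',-.1,range(-90,90,5))
go([*rd(-.062,0),.062],184.74)
E
```

```text
x -0.055 [(-150, 0), (-145, 0), (-140, 0), (-135, 0), (-130, 52), (-125, 56), (-120, 50), (-115, 50), (-110, 50), (-105, 50), (-100, 50), (-95, 51), (-90, 209), (-85, 212), (-80, 50), (-75, 50), (-70, 50), (-65, 50), (-60, 50), (-55, 50), (-50, 50), (-45, 50), (-40, 50), (-35, 50), (-30, 50), (-25, 50)]
x 0.055 [(-150, 0), (-145, 0), (-140, 0), (-135, 0), (-130, 48), (-125, 57), (-120, 50), (-115, 50), (-110, 50), (-105, 50), (-100, 50), (-95, 51), (-90, 210), (-85, 212), (-80, 50), (-75, 50), (-70, 50), (-65, 50), (-60, 50), (-55, 50), (-50, 50), (-45, 50), (-40, 50), (-35, 50), (-30, 50), (-25, 50)]
y -0.1 [(-75, 54), (-70, 51), (-65, 50), (-60, 50), (-55, 50), (-50, 50), (-45, 50), (-40, 50), (-35, 50), (-30, 50), (-25, 50), (-20, 219), (-15, 211), (-10, 211), (-5, 204), (0, 50), (5, 205), (10, 211), (15, 211), (20, 219), (25, 50), (30, 50), (35, 50), (40, 50), (45, 50), (50, 50), (55, 50), (60, 50), (65, 50), (70, 54), (75, 53)]
t 8.2 pos [0.5214 0.0246 0.1304] turn tool z rad 0.0 shift [-0.0161 -0.0002  0.0684] F [-0.22  1.01 -0.46] w -0.0002 q6 -1.754
```

The stand snapped down: tray face level at 50 mm, lip 57 at x=-127. Moving over the tray middle and down to about 4 mm above it (TCP 0.062).

Emit:
{"op": "arm_command", "data": {
  "plan": [
    [-0.004, 0, 0.01, 0, 0, 0, 0],
    [-0.004, 0, 0.015, 0, 0, 0, 0],
    [-0.004, 0, 0.015, 0, 0, 0, 0],
    [-0.004, 0, 0.015, 0, 0, 0, 0],
    [0, 0, 0.008, 0, 0, 0, 0],
    [0, 0, 0.0045, 0, 0, 0, 0],
    [0, 0, 0, 0, 0, 0, 0],
    [0, 0, 0, 0, 0, 0, 0]
  ]
}}

```text
t: 9.0
eef_pos: [0.5374, 0.0258, 0.0632]
tool_rot: [[-0.997, -0.083, 0.001], [-0.083, 0.997, -0.0], [-0.001, -0.0, -1.0]]
force: [-0.3, -0.7, 0.5]
width: 0.0001
```

Emit:
{"op": "arm_command", "data": {
  "plan": [
    [0, 0, 0.001, 0, 0, 0, 0],
    [0, 0, 0.001, 0, 0, 0, 0],
    [0, 0, 0.0005, 0, 0, 0, 0],
    [0, 0, 0.0005, 0, 0, 0, 0],
    [0, 0, 0.0005, 0, 0, 0, 0],
    [0, 0, 0, 0, 0, 0, 0]
  ]
}}

```text
t: 9.6
eef_pos: [0.5372, 0.0259, 0.0593]
tool_rot: [[-0.997, -0.083, -0.0], [-0.083, 0.997, -0.0], [0.0, -0.0, -1.0]]
force: [-0.0, -0.8, -1.0]
width: -0.0
```

Emit:
{"op": "arm_command", "data": {
  "plan": [
    [0, 0, 0.0005, 0, 0, 0, 0],
    [0, 0, 0.0005, 0, 0, 0, 0],
    [0, 0, 0.0003, 0, 0, 0, 0],
    [0, 0, 0, 0, 0, 0, 0]
  ]
}}

```text
t: 10.0
eef_pos: [0.5373, 0.0258, 0.058]
tool_rot: [[-0.997, -0.083, 0.0], [-0.083, 0.997, -0.0], [0.0, -0.0, -1.0]]
force: [-0.8, -0.4, 0.6]
width: 0.0002
```

Emit:
{"op": "arm_command", "data": {
  "plan": [
    [0, 0, 0.0003, 0, 0, 0, 0],
    [0, 0, 0, 0, 0, 0, 0]
  ]
}}

```text
t: 10.2
eef_pos: [0.5373, 0.0259, 0.058]
tool_rot: [[-0.997, -0.083, 0.0], [-0.083, 0.997, -0.0], [-0.0, -0.0, -1.0]]
force: [-3.0, 0.3, 5.7]
width: -0.0002
```

Emit:
{"op": "arm_command", "data": {
  "plan": [
    [0, 0, 0.0003, 0, 0, 0, 0],
    [0, 0, 0, 0, 0, 0, 0]
  ]
}}

```text
t: 10.4
eef_pos: [0.5372, 0.0259, 0.0579]
tool_rot: [[-0.997, -0.083, 0.0], [-0.083, 0.997, -0.0], [-0.0, -0.0, -1.0]]
force: [-4.5, -0.6, 9.6]
width: 0.0001
```

Emit:
{"op": "arm_command", "data": {
  "plan": [
    [0, 0, 0.00015, 0, 0, 0, 0],
    [0, 0, 0, 0, 0, 0, 0],
    [0, 0, 0, 0, 0, 0, 0]
  ]
}}

```text
t: 10.7
eef_pos: [0.5373, 0.0259, 0.0579]
tool_rot: [[-0.997, -0.083, 0.0], [-0.083, 0.997, -0.0], [-0.0, -0.0, -1.0]]
force: [-6.1, -0.2, 11.8]
width: 0.0003
```

Emit:
{"op": "arm_command", "data": {
  "plan": [
    [0, 0, 0, 0, 0, 0, 0],
    [0, 0, 0, 0, 0, 0, 0],
    [0, 0, 0, 0, 0, 0, 0],
    [0, 0, 0, 0, 0, 0, 0],
    [0, 0, 0, 0, 0, 0, 0],
    [0, 0, 0, 0, 0, 0, 0],
    [0, 0, 0, 0, 0, 0, 0],
    [0, 0, 0, 0, 0, 0, 0],
    [0, 0, 0, 0, 0, 0, 0],
    [0, 0, 0, 0, 0, 0, 0],
    [0, 0, 0, 0, 0, 0, 0]
  ]
}}

```text
t: 11.8
eef_pos: [0.5373, 0.0259, 0.0579]
tool_rot: [[-0.997, -0.083, 0.0], [-0.083, 0.997, -0.0], [-0.0, -0.0, -1.0]]
force: [-5.0, 0.8, 11.2]
width: -0.0003
```

Pressed at about 11.5 N for over a second. Lifting off and going to look at the rack from close by.

Emit:
{"op": "arm_command", "data": {
  "plan": [
    [0, 0, -0.015, 0, 0, 0, 0],
    [0, 0, -0.035, 0, 0, 0, 0],
    [0, 0, -0.04, 0, 0, 0, 0],
    [0, 0, -0.013, 0, 0, 0.1352, 0],
    [0, 0, -0.013, 0, 0, 0.1352, 0],
    [0, 0, -0.013, 0, 0, 0.1352, 0],
    [0, 0, -0.013, 0, 0, 0.1352, 0],
    [0, 0, -0.013, 0, 0, 0.1352, 0],
    [0, 0, -0.013, 0, 0, 0.1352, 0],
    [0, 0, -0.013, 0, 0, 0.1352, 0],
    [0, 0, -0.013, 0, 0, 0.1352, 0],
    [0, 0, -0.013, 0, 0, 0.1352, 0],
    [0.0376, 0.0056, 0, 0, 0, 0, 1],
    [0.0376, 0.0056, 0, 0, 0, 0, 1],
    [0.0376, 0.0056, 0, 0, 0, 0, 1],
    [0.0376, 0.0056, 0, 0, 0, 0, 1],
    [0.0376, 0.0056, 0, 0, 0, 0, 1],
    [0.0376, 0.0056, 0, 0, 0, 0, 1],
    [0.0376, 0.0056, 0, 0, 0, 0, 1],
    [0, 0, 0, 0, 0, 0, 1]
  ]
}}

```text
t: 13.8
eef_pos: [0.46, 0.2843, 0.2641]
tool_rot: [[-0.426, 0.905, -0.001], [0.905, 0.426, 0.001], [0.001, -0.0, -1.0]]
force: [0.7, -0.7, 0.4]
width: 0.0853
```

Emit:
{"op": "arm_command", "data": {
  "plan": [
    [0, 0, 0, 0, 0, 0, 1],
    [0, 0, 0, 0, 0, 0, 1]
  ]
}}

```text
t: 14.0
eef_pos: [0.4617, 0.2804, 0.2641]
tool_rot: [[-0.423, 0.906, -0.0], [0.906, 0.423, -0.0], [-0.0, -0.0, -1.0]]
force: [-0.5, -0.2, 0.2]
width: 0.0854
```

```bash
python3 - <<'E'
from h import *
p,d,i=snap('wrist','w4')
z=load('w4');P=cloud(z)
for lo,hi in ((.036,.060),(.036,.0445),(.046,.06)):
  m=((P[...,2]>lo)&(P[...,2]<hi)&(d>0)&(np.hypot(P[...,0]-.44,P[...,1]-.326)<.09)).astype(np.uint8)
  n,l,st,_=cv2.connectedComponentsWithStats(m); m=l==1+st[1:,4].argmax()
  q=P[m]; r=cv2.minAreaRect((q[:,:2]*1000).astype(np.float32)); print(lo,m.sum(),r)
  print(np.median(q[:,2]),np.percentile(q[:,2],[5,95]))
  v,u=np.nonzero(m); print(u.min(),u.max(),v.min(),v.max())
go([.4411,.3266,.1],115)
E
```

```text
0.036 3625 ((440.86895751953125, 325.275390625), (50.09940719604492, 102.75669860839844), 24.801658630371094)
0.04359226214554083 [0.04156461 0.05364889]
230 272 83 170
0.036 2026 ((440.86895751953125, 325.275390625), (50.09940719604492, 102.75669860839844), 24.801658630371094)
0.04261625345508618 [0.04125109 0.04384626]
230 272 83 170
0.046 99 ((424.3666076660156, 360.0193176269531), (11.376729011535645, 11.004631042480469), 25.43968963623047)
0.052783084956185645 [0.05140618 0.05420066]
246 256 89 99
t 14.05 pos [0.4618 0.2802 0.2642] turn tool z rad -0.0007 shift [0.0508 0.0009 0.1642] F [ 0.71 -0.09 -0.13] w 0.0853 q6 -0.033
```

View pics/w4.png

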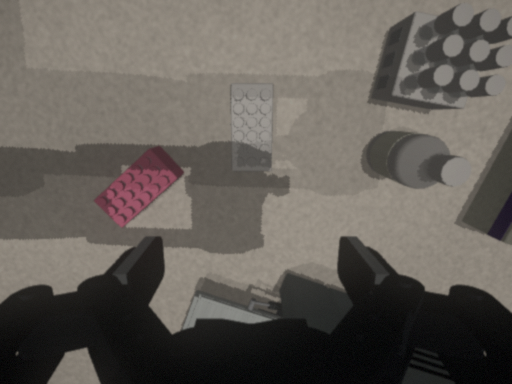

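The wrist view shows the white rack at px (251,126), well clear of the pink decoy (140,186) and the bottle (415,160). Its depth fit is 50x103 mm, centre (440.9, 325.3), yaw 24.8°, so the jaws are aligned. Going down to grip it.

Emit:
{"op": "arm_command", "data": {
  "plan": [
    [0.0167, 0, 0, 0, 0, 0, 1],
    [0.0165, 0, 0.01, 0, 0, 0, 1],
    [0.0165, 0, 0.02, 0, 0, 0, 1],
    [0, 0, 0.03, 0, 0, 0, 1],
    [0, 0, 0.03, 0, 0, 0, 1],
    [0, 0, 0.03, 0, 0, 0, 1],
    [0, 0, 0.03, 0, 0, 0, 1],
    [0, 0, 0.03, 0, 0, 0, 1],
    [0, 0, 0.03, 0, 0, 0, 1],
    [0, 0, 0.02, 0, 0, 0, 1],
    [0, 0, 0.012, 0, 0, 0, 1],
    [0, 0, 0.008, 0, 0, 0, 1],
    [0, 0, 0, 0, 0, 0, 1],
    [0, 0, 0, 0, 0, 0, 1]
  ]
}}

```text
t: 15.45
eef_pos: [0.441, 0.3261, 0.0151]
tool_rot: [[-0.423, 0.906, 0.001], [0.906, 0.423, 0.0], [0.0, 0.001, -1.0]]
force: [0.4, 0.4, -0.2]
width: 0.0855
```

Emit:
{"op": "arm_command", "data": {
  "newtons": 35,
  "plan": [
    [0, 0, 0, 0, 0, 0, 0.6],
    [0, 0, 0, 0, 0, 0, 0.5],
    [0, 0, 0, 0, 0, 0, 0.4],
    [0, 0, 0, 0, 0, 0, 0.3],
    [0, 0, 0, 0, 0, 0, 0],
    [0, 0, 0, 0, 0, 0, 0],
    [0, 0, 0, 0, 0, 0, 0],
    [0, 0, 0, 0, 0, 0, 0]
  ]
}}

```text
t: 16.25
eef_pos: [0.4407, 0.3262, 0.0149]
tool_rot: [[-0.423, 0.906, 0.001], [0.906, 0.423, 0.0], [-0.0, 0.001, -1.0]]
force: [-0.3, -0.4, 5.5]
width: 0.0495
```

Emit:
{"op": "arm_command", "data": {
  "plan": [
    [0, 0, -0.005, 0, 0, 0, 0],
    [0, 0, -0.01, 0, 0, 0, 0],
    [0, 0, -0.025, 0, 0, 0, 0],
    [0, 0, -0.03, 0, 0, 0.05, 0],
    [0, 0, -0.03, 0, 0, 0.1, 0],
    [0, 0, -0.03, 0, 0, 0.1, 0],
    [0, 0, -0.03, 0, 0, 0.1036, 0],
    [0, 0, -0.03, 0, 0, 0, 0],
    [0, 0, -0.01, 0, 0, 0, 0],
    [0, 0, 0, 0, 0, 0, 0],
    [0, 0, 0, 0, 0, 0, 0]
  ]
}}

```text
t: 17.35
eef_pos: [0.44, 0.3258, 0.213]
tool_rot: [[-0.083, 0.997, -0.001], [0.997, 0.083, -0.001], [-0.001, -0.001, -1.0]]
force: [0.3, 0.2, -2.7]
width: 0.0496
```

Emit:
{"op": "arm_command", "data": {
  "plan": [
    [-0.0145, 0.0037, 0, 0, 0, 0, 0],
    [-0.028, 0.0065, 0, 0, 0, 0, 0],
    [-0.03, 0.007, 0, 0, 0, 0, 0],
    [-0.03, 0.007, 0, 0, 0, 0, 0],
    [-0.03, 0.007, 0, 0, 0, 0, 0],
    [-0.03, 0.007, 0, 0, 0, 0, 0],
    [-0.03, 0.007, 0, 0, 0, 0, 0],
    [-0.03, 0.007, 0, 0, 0, 0, 0],
    [-0.03, 0.007, 0, 0, 0, 0, 0],
    [-0.03, 0.007, 0, 0, 0, 0, 0],
    [-0.018, 0.0045, 0, 0, 0, 0, 0],
    [-0.007, 0.001, 0, 0, 0, 0, 0],
    [0, 0, 0, 0, 0, 0, 0],
    [0, 0, 0, 0, 0, 0, 0],
    [0, 0, 0, 0, 0, 0, 0]
  ]
}}

```text
t: 18.85
eef_pos: [0.5371, 0.0262, 0.2141]
tool_rot: [[-0.084, 0.996, -0.0], [0.996, 0.084, 0.0], [0.0, -0.0, -1.0]]
force: [0.0, -0.2, -1.9]
width: 0.0497
```

```bash
python3 - <<'E'
from h import *
snap('wrist','w5')
for y in (.06,.065): prof('w5','x',y,range(-150,20,5))
go([*rd(-.062,0),.066],94.74)
E
```

```text
x 0.06 [(-150, 0), (-145, 0), (-130, 57), (-125, 57), (-120, 50), (-115, 50), (-110, 50), (-105, 50), (-100, 50), (-95, 50), (-90, 50), (-85, 50), (-80, 50), (-75, 50), (-70, 50), (-65, 50), (-60, 50), (-55, 50), (-50, 50), (-45, 50), (-40, 50), (-35, 50), (-30, 50), (-25, 50), (-20, 50), (-15, 50), (-10, 50), (-5, 50), (0, 73), (5, 90), (10, 90), (15, 90)]
x 0.065 [(-150, 0), (-145, 0), (-130, 57), (-125, 57), (-120, 51), (-115, 51), (-110, 51), (-105, 50), (-100, 50), (-95, 51), (-90, 51), (-85, 50), (-80, 50), (-75, 50), (-70, 51), (-65, 51), (-60, 50), (-55, 50), (-50, 51), (-45, 50), (-40, 51), (-35, 51), (-30, 51), (-25, 50), (-20, 51), (-15, 51), (-10, 50), (-5, 50), (0, 73), (5, 90), (10, 90), (15, 90)]
t 18.9 pos [0.5371 0.0263 0.2142] turn tool z rad 0.0014 shift [-0.0006  0.0003  0.1482] F [ 0.29  0.48 -1.53] w 0.0497 q6 -0.179
```

View pics/w5.png

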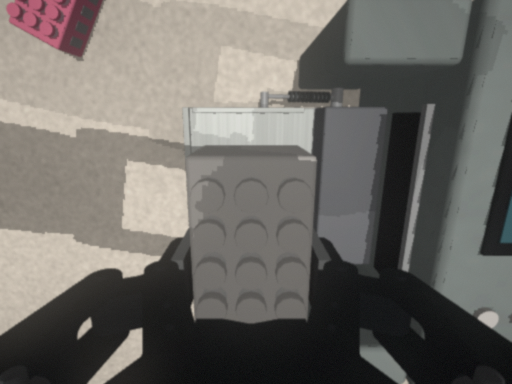

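The rack is held upright over the tray, at px (250,235), with its long side along the reader's front. Descending to about 4 mm above the tray.

Emit:
{"op": "arm_command", "data": {
  "plan": [
    [0, 0, 0.01, 0, 0, 0, 0],
    [0, 0, 0.02, 0, 0, 0, 0],
    [0, 0, 0.02, 0, 0, 0, 0],
    [0, 0, 0.02, 0, 0, 0, 0],
    [0, 0, 0.02, 0, 0, 0, 0],
    [0, 0, 0.02, 0, 0, 0, 0],
    [0, 0, 0.015, 0, 0, 0, 0],
    [0, 0, 0.01, 0, 0, 0, 0],
    [0, 0, 0.006, 0, 0, 0, 0],
    [0, 0, 0.004, 0, 0, 0, 0],
    [0, 0, 0, 0, 0, 0, 0],
    [0, 0, 0, 0, 0, 0, 0],
    [0, 0, 0, 0, 0, 0, 0]
  ]
}}

```text
t: 20.2
eef_pos: [0.5377, 0.0255, 0.0698]
tool_rot: [[-0.083, 0.997, 0.001], [0.997, 0.083, -0.0], [-0.0, 0.001, -1.0]]
force: [-0.5, 0.1, -2.7]
width: 0.0496
```

Emit:
{"op": "arm_command", "data": {
  "plan": [
    [0, 0, 0.001, 0, 0, 0, 0],
    [0, 0, 0.001, 0, 0, 0, 0],
    [0, 0, 0.0005, 0, 0, 0, 0],
    [0, 0, 0, 0, 0, 0, 0],
    [0, 0, 0, 0, 0, 0, 0]
  ]
}}

```text
t: 20.7
eef_pos: [0.5374, 0.0255, 0.0667]
tool_rot: [[-0.083, 0.997, -0.0], [0.997, 0.083, -0.0], [-0.0, -0.0, -1.0]]
force: [-1.2, -0.5, -2.6]
width: 0.0493
```

Emit:
{"op": "arm_command", "data": {
  "plan": [
    [0, 0, 0.0005, 0, 0, 0, 0],
    [0, 0, 0.0005, 0, 0, 0, 0],
    [0, 0, 0, 0, 0, 0, 0],
    [0, 0, 0, 0, 0, 0, 0]
  ]
}}

```text
t: 21.1
eef_pos: [0.5374, 0.0255, 0.0657]
tool_rot: [[-0.083, 0.997, -0.0], [0.997, 0.083, -0.0], [-0.0, -0.0, -1.0]]
force: [1.1, -0.3, -2.7]
width: 0.0495
```

Emit:
{"op": "arm_command", "data": {
  "plan": [
    [0, 0, 0.0004, 0, 0, 0, 0],
    [0, 0, 0, 0, 0, 0, 0],
    [0, 0, 0, 0, 0, 0, 0]
  ]
}}

```text
t: 21.4
eef_pos: [0.5374, 0.0255, 0.0654]
tool_rot: [[-0.083, 0.997, -0.0], [0.997, 0.083, -0.0], [-0.0, -0.0, -1.0]]
force: [0.4, -0.8, -1.8]
width: 0.0494
```

Emit:
{"op": "arm_command", "data": {
  "plan": [
    [0, 0, 0.0003, 0, 0, 0, 0],
    [0, 0, 0, 0, 0, 0, 0],
    [0, 0, 0, 0, 0, 0, 0]
  ]
}}

```text
t: 21.7
eef_pos: [0.5374, 0.0255, 0.0651]
tool_rot: [[-0.083, 0.997, -0.0], [0.997, 0.083, -0.0], [-0.0, -0.0, -1.0]]
force: [0.3, 0.7, -2.3]
width: 0.0496
```

Emit:
{"op": "arm_command", "data": {
  "plan": [
    [0, 0, 0.0002, 0, 0, 0, 0],
    [0, 0, 0, 0, 0, 0, 0],
    [0, 0, 0, 0, 0, 0, 0]
  ]
}}

```text
t: 22.0
eef_pos: [0.5374, 0.0255, 0.0649]
tool_rot: [[-0.083, 0.997, 0.0], [0.997, 0.083, -0.0], [-0.0, 0.0, -1.0]]
force: [-0.8, -0.7, 0.9]
width: 0.0498
```

Contact: the wrist force went from -2.4 to +0.9 N. Releasing and rising.

Emit:
{"op": "arm_command", "data": {
  "newtons": 20,
  "plan": [
    [0, 0, 0, 0, 0, 0, 0.6],
    [0, 0, 0, 0, 0, 0, 0.64],
    [0, 0, 0, 0, 0, 0, 0.7],
    [0, 0, 0, 0, 0, 0, 0.8],
    [0, 0, 0, 0, 0, 0, 0.85],
    [0, 0, 0, 0, 0, 0, 0.85],
    [0, 0, 0, 0, 0, 0, 0.85]
  ]
}}

```text
t: 22.7
eef_pos: [0.5374, 0.0255, 0.0648]
tool_rot: [[-0.083, 0.997, -0.0], [0.997, 0.083, -0.0], [-0.0, -0.0, -1.0]]
force: [0.2, -0.5, 0.0]
width: 0.0723
```

Emit:
{"op": "arm_command", "data": {
  "plan": [
    [0, 0, -0.005, 0, 0, 0, 0.85],
    [0, 0, -0.015, 0, 0, 0, 0.85],
    [0, 0, -0.03, 0, 0, 0, 0.85],
    [0, 0, -0.03, 0, 0, 0, 0.85],
    [0, 0, -0.03, 0, 0, 0, 0.85],
    [0, 0, -0.03, 0, 0, 0, 0.85],
    [0, 0, -0.03, 0, 0, 0, 0.85],
    [0, 0, -0.02, 0, 0, 0, 0.85],
    [-0.02, 0, 0, 0, 0, 0, 0.85],
    [-0.03, 0, 0, 0, 0, 0, 0.85],
    [-0.02, 0, 0, 0, 0, 0, 0.85],
    [0, 0, 0, 0, 0, 0, 0.85],
    [0, 0, 0, 0, 0, 0, 0.85]
  ]
}}

```text
t: 24.0
eef_pos: [0.5431, -0.0443, 0.255]
tool_rot: [[-0.082, 0.997, -0.0], [0.997, 0.082, 0.0], [0.0, -0.0, -1.0]]
force: [0.3, -0.2, 0.2]
width: 0.0724
```

```bash
python3 - <<'E'
from h import *
p,d,i=snap('wrist','w6')
P=cloud(load('w6')); c,s=np.cos(YAW),np.sin(YAW); D=P[...,:2]-O
xr=c*D[...,0]+s*D[...,1]; yr=-s*D[...,0]+c*D[...,1]
m=(P[...,2]>.085)&(P[...,2]<.11)&(abs(xr+.062)<.06)&(abs(yr)<.08)&(d>0)
r=cv2.minAreaRect((np.stack([xr[m],yr[m]],-1)*1000).astype(np.float32)); print(m.sum(),r)
t=m&(P[...,2]<.0955); A=np.c_[xr[t],yr[t],np.ones(t.sum())]; print('plane',np.linalg.lstsq(A,P[...,2][t],rcond=None)[0])
for y in (.065,): prof('w6','x',y,range(-150,20,10))
print(manip.state()['force'],manip.state()['t'])
snap('scene','s6')
E
```

```text
5414 ((-62.715309143066406, -1.4799079895019531), (102.28845977783203, 50.114227294921875), 89.89514923095703)
plane [-8.40963888e-05 -7.47375877e-04  9.25932544e-02]
x 0.065 [(-150, 0), (-140, 0), (-130, 57), (-120, 50), (-110, 50), (-100, 50), (-90, 51), (-80, 51), (-70, 51), (-60, 50), (-50, 50), (-40, 51), (-30, 50), (-20, 50), (-10, 51), (0, 73), (10, 90)]
[-0.10199876  0.03866279 -1.21141235] 24.05
```

View pics/w6.png

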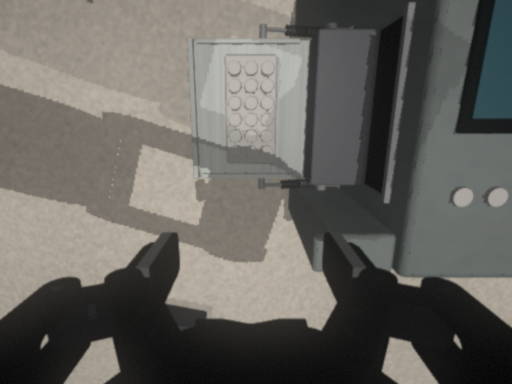

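View pics/s6.png

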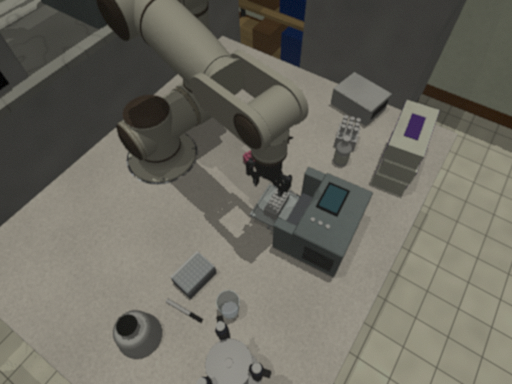

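The rack stands flat on the tray at px (251,100), centred within about 1.5 mm and square. The stand is level and the bystanders look unmoved. Handing in.

```bash
python3 -c "
from station import job; print(job.job_done())"
```

```text
the job is handed in; nothing more can be done
None
```

The stand is folded down, pressed and holding, and the rack is set down on the middle of the tray and released. I handed the job in at about 24 s of the 72 s allowed.

- **Stand:** I hooked it from the well with the shut fingers. The highest force I read was about 8 N. At my first check it sat balanced near centre (about 0.75 rad), so I pushed on and it snapped down. Depth then showed the tray level at 50 mm.
- **Press:** I pressed on the tray middle with 11–12 N for over a second. A sideways force of 5–6 N showed at the same time, for a total of about 13 N.
- **Rack:** I gripped the white rack by its 50 mm sides and set it down upright with about 3 N, then released it and moved clear.

**Last checks:**
- The rack's centre is at x = -62.7, y = -1.5 mm in the reader frame, against a target of -62, 0.
- It is square to the reader within 0.2°, and its top is level at about 92.6 mm.
- The tray is still at 50 mm, and the robot is touching nothing.
- The bystanders looked unmoved in the last scene picture; the arm partly hid the pink rack, and I did not measure their positions.
- Forces were read only at the end of each move, so a brief peak in between would not show.

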